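Free the candle snuffer from the tilt-out bin

ROBOT

A 6-joint arm with a two-finger parallel gripper is mounted at the origin on the work surface. World frame = base frame: x ahead of the robot, y to its left, z up, the work surface at z = 0. Lengths are in mm, angles in rad, forces in N, time in s.
With the tool pointing down it reaches from about 350 to 875 mm from the base axis. Payload 4.2 kg.
Tool frame: the origin (TCP) lies midway between the tips of the shut fingers; the grasp point (between the pads) lies 19 mm behind it; z points along the fingers, y is the line along which they close (so a half turn about z gives the same grasp; the last joint's range is limited). The gripper opens to 85 mm and grips with 20 to 120 N. Pads are 22 mm wide; open, the fingers measure 114 mm over their backs; the gripper's body (76 mm by 85 mm) begins 54 mm behind the grasp point. The pads swing forward as they close: fully open they stand 13 mm farther back than shut.
Start: joints at [-1.014, 0.385, 0.008, 0, -1.194, -0.259], TCP at [183.402, -597.464, 231.312] pointing down, gripper open.
Joint ranges: [-3.14, 3.14], [-1.21, 2.06], [-1.07, 1.41], [-3.16, 2.05], [-2.99, -0.16], [-3.1, 3.1]. Speed limits (rad/s): [2.79, 2.79, 3.14, 3.14, 3.14, 3.14].

INTERFACE

Orientations are given as a unit quaternion [x, y, z, w].
In Python, from bench import arm gives the robot as it stands. The module is installed in compiled form; this text tells all that it offers.
- The arm moves only by the shell command python3 -m handwheel 'ROWS' [OPENING]. ROWS is JSON, a list of rows, each an object of numbers: "x", "y", "z": the shift along the world's x, y, z each as a share of 20 cm, from -1 to 1; "ax", "ay", "az": the turn, a rotation vector about the world's x, y, z each as a share of 90 degrees, from -1 to 1. In form: [{"x": .., "y": .., "z": .., "ax": .., "ay": .., "az": ..}, ...]. A call has exactly 8 rows; each row shifts and turns the commanded pose from where the row before left it; what a row does not reach is not made up. A row lasts 1/10 s, in which the tool goes at most 50 mm and 8.59 degrees, less where a joint would pass 70% of its speed; a pose out of reach is approached as far as the arm can. A call with a number of a shift or a turn outside -1 to 1 is refused whole. A call with a gripper value outside its range is refused whole. OPENING is the opening, from -1 (shut) to 1 (fully open), set as the call begins (- or left out, the last holds). The fingers move at their own pace and stop on an object; the grip force is fixed at half the most. Time passes only in rows, so rows that do not move let the fingers close, or fill a call up. It gives the time, the measured TCP pose, the force, the opening and the grip force at its end, in the units of the state.
- arm.read_state(): the state, without advancing time (a new reading comes with each control period).
- arm.get_image(name): name is "scene" or "top" or "wrist"; returns the picture (480x640x3 uint8, red, green, blue); there is no depth.
- arm.camera_params(name): a dict with "K" (3x3 intrinsics, pixels), "position" and "orientation" of the camera in the world. Camera axes: x right, y down, z forward; pixel columns grow to the right and rows downward; lengths in mm; the calibration is good to about 2 mm. A picture is of the moment at which its call begins: read the wrist's pose just before it. camera_params takes no time and is no camera call; for the wrist camera it gives the pose at the moment of the call.
- arm.job_done(): hands the job in; it is judged then, once.
The state is a dict: "clock": time; "joints": joint angles; "joint_vel": joint speeds; "joint_efforts": joint torques, N m; "position": TCP position; "ee_rot": TCP orientation; "contact_force": force on the tool from outside, world axes, zero at the start; "wrist_torque": the same for the moment, N m; "gripper_width": finger opening in mm; "grasp_force": force on a finger pad.
Only numpy, scipy, OpenCV 4.12 (cv2) and the standard library are available. Lean on these libraries where they do the work, as an engineer would, in place of code of your own. Each camera call takes 0.05 s, during which the arm holds its last target. There are 200 camera calls.

TASK

Get the window shelf ready for the candles: first take the dreidel that lies on the bamboo bin's deck, lay it on its side in the free place on the mat, in line and parallel with the other two so that the three make one neat row, and let go of it. Then fetch the long candle snuffer out of the bin: it is longer than the bin's mouth, so tip its bell end up and draw it out diagonally from under the deck, and finish while holding it still in the gripper, all of it a few centimetres higher than the bin and touching nothing else. Leave everything else where it stands.

Things in the scene. Friction and masses are not known exactly. Their poses are not given: they have to be found in the camera images.
- bin: Fixed bamboo bin, long along its x axis, outside 282 x 156 mm. Origin: centre of its underside; +x points to its open end, away from the robot. Floor 6 mm thick, side walls 80 mm high; inside 270 mm long (local x -135 to +135 mm at the floor), 140 mm wide. The panel at +x leans outward by 0.13 rad; its top edge is 88 mm high, at local x +143 to +155 mm.
- bin_mouth (a point): Centre of the bin's open mouth, local (60, 0, 80) mm, level with the rim. The mouth runs from local x -15 to about +140 mm, over the inner width. Nearer than -15 mm a flat deck (underside 74 mm, top 80 mm above the shelf) closes the bin over its full width.
- snuffer: Loose candle snuffer, about 80 g, 244 mm long, lying level on the bin's floor, pommel end under the deck, bell end in the mouth. Origin: under its middle, at floor level; x along the handle to the bell, z up. Straight wooden handle 14 x 14 mm, 205 mm long, its axis 16 mm above the origin; centre of mass about 12 mm from the middle towards the bell.
- snuffer_bell (a point): Centre line of the snuffer's steel bell where the handle's axis meets it, local (107.5, 0, 16) mm; the bell is 26 mm across at its lower rim and reaches 16 mm below and 10 mm above this point.
- snuffer_pommel (a point): Centre of the snuffer's wooden ball pommel, radius 16 mm, local (-107.5, 0, 16) mm.
- mat: Fixed silicone mat, 120 mm (x) by 250 mm (y, along the row), 4 mm thick. Origin: centre of its underside. Two dreidels lie on it at about local y = 0 and +75 mm, their long axes along the mat's x.
- mat_free (a point): The free third place of the row, on the mat's top face, at local (0, -75, 4) mm.
- dreidel_c: Loose acrylic dreidel to be moved, 40 g, lying on its side on the bin's deck, the stem pointing any way. 34 mm cube body, with a 15 mm long pointed nose at +x and a stem 8 mm thick and 22 mm long at -x; x is its long, level axis. Origin: centre of the underside of the cube.
- dreidel_c_center (a point): Centre of the cube body of that dreidel, 17 mm above its underside.
- dreidel_a: Like dreidel, already in the middle place of the row on the mat; origin under its cube.
- dreidel_b: Like dreidel, already in the end place of the row (local y = +75 mm on the mat); origin under its cube.
- canister: Bystander: small steel canister, 50 mm across, 62 mm high; origin at the centre of its foot.
- menorah: Bystander: chrome menorah, 260 mm wide along its y axis, 185 mm high; origin at the centre of its foot.
- tin: Bystander: flat tin 60 x 95 x 22 mm; origin under its centre.
- jar: Bystander: amber glass jar, 66 mm across, 85 mm high; origin at the centre of its foot.
Not all that is in view belongs to the job. Leave any pink look-alike of the dreidel_c alone.

How it is judged (in metres and radians):
On the way:
1. the third dreidel lies released in the free place of the row while the snuffer is still in the bin (horizontal distance between dreidel_c_center and mat_free below 0.018 m and angle between the x axis of dreidel_c and the x axis of mat, either way round below 0.2 rad and angle between dreidel_c's own x axis and vertical above 1.4 rad and height (world z) of dreidel_c_center below 0.027 m and contact force between dreidel_c and the arm below 0.05 N and contact force between dreidel_c and the fingers below 0.05 N and linear speed of dreidel_c below 0.03 m/s and z of snuffer_pommel in the frame of bin below 0.06 m), for 0.2 s.
At the end, for the whole second after the job is handed in: Third dreidel on its side on the mat, released, still, within 18 mm of the free place and 0.2 rad of the mat's x axis; snuffer held still in the fingers, bell and pommel centres over 120 mm above the shelf, touching nothing else (horizontal distance between dreidel_c_center and mat_free below 0.018 m and angle between the x axis of dreidel_c and the x axis of mat, either way round below 0.2 rad and angle between dreidel_c's own x axis and vertical above 1.4 rad and height (world z) of dreidel_c_center below 0.027 m and contact force between dreidel_c and the arm below 0.05 N and contact force between dreidel_c and the fingers below 0.05 N and linear speed of each of dreidel_c, snuffer below 0.03 m/s and height (world z) of each of snuffer_bell, snuffer_pommel above 0.12 m and contact force between snuffer and the fingers above 0.5 N and contact force between snuffer and bin below 0.05 N and angular speed of snuffer below 0.3 rad/s and contact force between snuffer and dreidel_a below 0.05 N and contact force between snuffer and dreidel_b below 0.05 N and contact force between snuffer and canister below 0.05 N and contact force between snuffer and menorah below 0.05 N and contact force between snuffer and tin below 0.05 N and contact force between snuffer and jar below 0.05 N and contact force between snuffer and dreidel_c below 0.05 N); the arm keeps its last pose, push and grip.
It fails at once if one of the other two dreidels is moved by more than 15 mm (distance of any of dreidel_a, dreidel_b from where it was at the start of the episode above 0.015 m).
It fails at once if a bystander is moved by more than 25 mm (distance of any of canister, menorah, tin, jar from where it was at the start of the episode above 0.025 m).
It also fails if it takes over 54 s, if anything falls off the work surface, if the arm or the gripper's body presses on something with over 40 N, if the wrist force passes 120 N, or if a joint passes its speed limit or range.

## Working session

There is one attempt and no reset: what is moved stays moved. The work goes in short steps, Python scripts to look and compute and a shell command to move; the robot and the scene stay as the last step left them, time stands still between calls to the robot, and variables do not carry over. Pictures are saved under pics/ and viewed, at most 10 in all, crops included, and the job is handed in when it is done.

```bash
mkdir -p pics; cat > h.py <<'E'
import numpy as np, cv2
from scipy.spatial.transform import Rotation as R
from bench import arm
def cam(n):
    p=arm.camera_params(n); return np.array(p["K"]),np.array(p["position"],float),R.from_quat(p["orientation"]).as_matrix()
def ray(c,u,v,z):
    K,p,M=c; d=M@np.linalg.inv(K)@np.array([u,v,1.]); return p+d*(z-p[2])/d[2]
def proj(c,X):
    K,p,M=c; q=K@(M.T@(np.array(X,float)-p)); return q[:2]/q[2]
def shot(n,f):
    c=cam(n); im=cv2.cvtColor(np.array(arm.get_image(n)),cv2.COLOR_RGB2BGR); cv2.imwrite(f'pics/{f}.png',im); return c,im
E
python3 - <<'E'
from h import *
for n in ("top","scene"):
    c,im=shot(n,n+"0"); print(n,c)
s=arm.read_state(); print(s)
E
```

```text
top (array([[506.44477828,   0.        , 318.92111444],
       [  0.        , 506.44477828, 240.67494305],
       [  0.        ,   0.        ,   1.        ]]), array([ 470.50213543,  -52.08514725, 1165.26911531]), array([[ 6.68786210e-04, -9.96914636e-01,  7.84905178e-02],
       [-9.99788529e-01, -2.27984348e-03, -2.04376859e-02],
       [ 2.05535743e-02, -7.84602509e-02, -9.96705342e-01]]))
scene (array([[437.35020457,   0.        , 321.17333152],
       [  0.        , 437.35020457, 252.97836049],
       [  0.        ,   0.        ,   1.        ]]), array([ 939.72077371, -790.3026297 ,  968.17731006]), array([[ 0.87764683,  0.35557877, -0.32140284],
       [ 0.47930279, -0.64799013,  0.59192705],
       [ 0.00221083, -0.67355217, -0.73913638]]))
{'clock': 0.1, 'joints': array([-1.01439951e+00,  3.85479785e-01,  6.79561563e-03, -4.18044803e-04,
       -1.19399068e+00, -2.58602626e-01]), 'joint_vel': array([ 0.0017497 , -0.00282065,  0.00355409,  0.00222082, -0.00020619,
       -0.00067364]), 'joint_efforts': array([ 3.15331645e-04, -3.93318343e+01,  1.88930494e+01,  4.19785872e+00,
       -2.52928709e-03,  1.41151557e-07]), 'position': array([ 183.25345466, -597.00539574,  230.34636946]), 'ee_rot': array([-1.48271212e-01,  9.88946271e-01,  9.39349993e-04, -1.93867369e-04]), 'contact_force': array([ 0.71439784, -0.65407345, -0.01302151]), 'wrist_torque': array([ 0.00339916, -0.00353499,  0.01881032]), 'grasp_force': 0.0, 'gripper_width': 85.4467004561084}
```

View pics/top0.png

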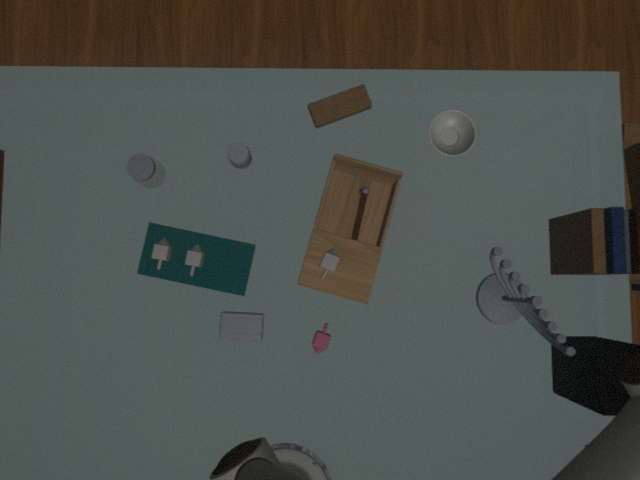

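View pics/scene0.png

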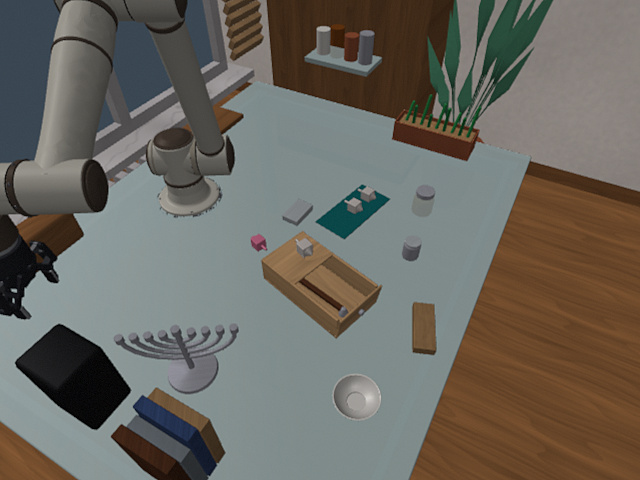

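The top view shows the bin's deck at about (340,265), dreidel_c on it at (329,261) with its stem at (324,275), the snuffer's bell at (364,190), the mat at (196,258), and dreidels a and b at (194,258) and (161,252). The pink look-alike is at (321,338).

```bash
python3 - <<'E'
from h import *
im=cv2.imread('pics/top0.png'); c=cam("top"); hsv=cv2.cvtColor(im,cv2.COLOR_BGR2HSV)
m=cv2.inRange(hsv,(80,140,40),(100,255,255)); m[:200]=0;m[320:]=0
m=cv2.morphologyEx(m,cv2.MORPH_OPEN,np.ones((3,3)))
n=max(cv2.findContours(m,0,2)[0],key=cv2.contourArea)
b=cv2.boxPoints(cv2.minAreaRect(cv2.convexHull(n)))
P=np.array([ray(c,*q,4)[:2] for q in b]); print("mat",P.round(),P.mean(0).round(1),np.linalg.norm(np.diff(P,axis=0),axis=1).round())
g=cv2.inRange(hsv,(0,0,110),(180,60,255))
print(hsv[261,329],hsv[258,194],hsv[250,340],hsv[190,364],hsv[215,361])
for nm,(u,v),z in(("c",(329,261),97),("a",(194,258),21),("b",(161,252),21)):
    k=np.zeros_like(g);cv2.circle(k,(u,v),22,255,-1);k&=g
    nn=max(cv2.findContours(k,0,1)[0],key=cv2.contourArea)
    Q=np.array([ray(c,*q[0],z)[:2] for q in nn]);mm=cv2.moments(nn);print(nm,len(nn),cv2.contourArea(nn),ray(c,mm['m10']/mm['m00'],mm['m01']/mm['m00'],z).round(1),Q.min(0).round(),Q.max(0).round())
cv2.imwrite('pics/crop.png',cv2.resize(im[145:310,295:415],None,fx=4.9,fy=3.6*4.9/4.9*1.0) if 0 else cv2.resize(im[145:310,245:465],None,fx=3.6,fy=3.6,interpolation=cv2.INTER_CUBIC))
E
```

```text
mat [[488. 210.]
 [503. 180.]
 [493. 175.]
 [478. 205.]] [490.4 192.6] [33. 11. 33.]
[ 30   8 101] [ 15  10 100] [ 16 101  86] [108  16  80] [ 5 94 49]Traceback (most recent call last):
  File "<stdin>", line 12, in <module>
ValueError: max() iterable argument is empty
```

```bash
python3 - <<'E'
from h import *
im=cv2.imread('pics/top0.png'); c=cam("top"); hsv=cv2.cvtColor(im,cv2.COLOR_BGR2HSV)
print(hsv[280,200],hsv[300,100])
m=cv2.inRange(hsv,(80,130,20),(100,255,90)); m[:200]=0;m[320:]=0;m[:,:120]=0;m[:,280:]=0
m=cv2.morphologyEx(m,cv2.MORPH_OPEN,np.ones((3,3)))
n=max(cv2.findContours(m,0,2)[0],key=cv2.contourArea)
b=cv2.boxPoints(cv2.minAreaRect(cv2.convexHull(n)))
P=np.array([ray(c,*q,4)[:2] for q in b]); print("mat",P.round(),P.mean(0).round(1),np.linalg.norm(np.diff(P,axis=0),axis=1).round())
for nm,(u,v),z in(("c",(329,261),97),("a",(194,258),21),("b",(161,252),21)):
    k=np.zeros_like(m);cv2.circle(k,(u,v),22,255,-1);k&=cv2.inRange(hsv,(0,0,65),(180,50,255))
    nn=max(cv2.findContours(k,0,1)[0],key=cv2.contourArea)
    kk=cv2.morphologyEx(k,cv2.MORPH_OPEN,np.ones((7,7)));nb=max(cv2.findContours(kk,0,1)[0],key=cv2.contourArea)
    f=lambda t:ray(c,cv2.moments(t)['m10']/cv2.moments(t)['m00'],cv2.moments(t)['m01']/cv2.moments(t)['m00'],z).round(1)
    print(nm,cv2.contourArea(nn),f(nn),"body",f(nb),[ray(c,*q,z)[:2].round() for q in cv2.boxPoints(cv2.minAreaRect(nb))])
cv2.imwrite('pics/crop.png',cv2.convertScaleAbs(cv2.resize(im[145:310,245:465],None,fx=3.6,fy=3.6,interpolation=cv2.INTER_CUBIC),alpha=1.7))
E
```

```text
[ 91 125  55] [85 30 95]
mat [[465. 218.]
 [577. 196.]
 [550.  73.]
 [438.  96.]] [507.5 145.6] [114. 126. 115.]
c 298.5 [510.9 -96.4  97. ] body [511.5 -96.4  97. ] [array([531., -78.]), array([ 531., -112.]), array([ 493., -112.]), array([493., -78.])]
a 265.0 [519.7 206.9  21. ] body [520.2 206.8  21. ] [array([537., 224.]), array([537., 190.]), array([503., 189.]), array([503., 223.])]
b 263.5 [532.9 281.6  21. ] body [534.5 282.4  21. ] [array([552., 300.]), array([552., 267.]), array([516., 266.]), array([516., 299.])]
```

View pics/crop.png

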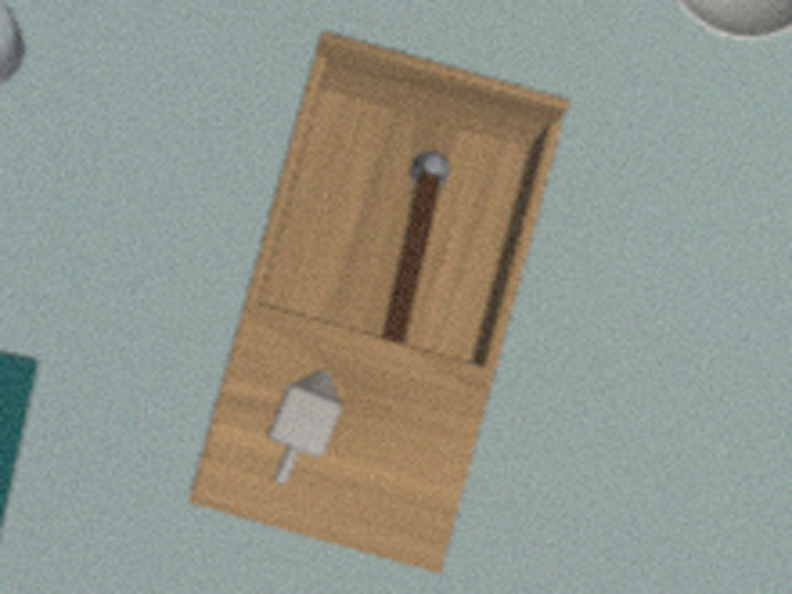

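The crop shows dreidel_c's top face centred at (307,420), its nose at (318,371) and its stem end at (282,481). The bin's near corners are at (192,500) and (441,571), its far corners at (323,33) and (568,102). The bell is at (432,165), and the handle runs down to (396,338).

```bash
python3 - <<'E'
from h import *
c=cam("top")
f=lambda u,v,z:ray(c,u/3.6+245-.4,v/3.6+145-.4,z)[:2]
cor=[f(*q,114) for q in((290,384),(341,403),(324,455),(272,436))]
print("dreidel",np.mean(cor,0).round(1),"nose",f(318,371,97).round(1),"stem",f(282,481,97).round(1))
print([np.linalg.norm(cor[i]-cor[i-1]).round(1) for i in range(4)], [np.degrees(np.arctan2(*(cor[a]-cor[b])[::-1])).round(1) for a,b in((0,3),(1,2),(0,1),(3,2))])
n=[f(192,500,80),f(441,571,80)];fa=[f(323,33,88),f(568,102,88)]
print("bin",np.round(n+fa,1),np.linalg.norm(n[0]-n[1]));ax=np.mean(fa,0)-np.mean(n,0);print(np.linalg.norm(ax),"(296)",np.degrees(np.arctan2(ax[1],ax[0])))
a=ax/np.linalg.norm(ax);o=np.mean(n,0)+141*a;print("origin",o)
B=f(432,163,32);H1=f(426,180,29);H2=f(396,338,29);d=H1-H2;print("bell",B,"handle",H1,H2,np.degrees(np.arctan2(d[1],d[0])))
p=B-215*d/np.linalg.norm(d);L=lambda q:((q-o)@a,(q-o)@[-a[1],a[0]]);print("pommel",p,L(p),L(B),L(H2))
m=[ray(c,*q,4)[:2] for q in((149,222),(255,243),(244,295),(138,273))];print("mat",np.round(m,1),np.mean(m,0));
y=(m[0]+m[3]-m[1]-m[2]);y/=np.linalg.norm(y);print("y",y,np.degrees(np.arctan2(-y[0],y[1])),"free",np.mean(m,0)-75*y)
for q,z in (((186,222),4),):pass
E
```

```text
dreidel [510.7 -96.3] nose [ 539.9 -103.6] stem [475.4 -82.5]
[np.float64(31.8), np.float64(31.4), np.float64(31.6), np.float64(31.9)] [np.float64(-19.1), np.float64(-18.2), np.float64(69.6), np.float64(70.0)]
bin [[ 464.2  -29.6]
 [ 422.4 -177.2]
 [ 744.1 -107.4]
 [ 702.8 -254.7]] 153.4497915263877
290.738749849938 (296) -15.489862134334965
origin [ 579.17348574 -141.07679307]
bell [ 675.50804802 -178.83121427] handle [ 665.18906469 -175.30354727] [ 565.11230757 -155.85687077] -10.996538490809627
pommel [ 464.45572552 -137.82003086] (np.float64(-111.42072650707013), np.float64(-27.498958439957068)) (np.float64(102.91846440625847), np.float64(-10.65522849022009)) (np.float64(-9.603160327800026), np.float64(-17.998520491919333))
mat [[604.  313.6]
 [556.3  70.7]
 [437.6  94.5]
 [487.3 335.3]] [521.30071142 203.50920008]
y [0.19748045 0.98030683] -11.389660958227383 free [506.4896779  129.98618813]
```

```bash
python3 -m handwheel '[{"z":0.2},{"z":0.2},{"x":0.1,"y":0.155,"az":-0.067},{"x":0.1,"y":0.155,"az":-0.067},{"x":0.1,"y":0.155,"az":-0.067},{"x":0.1,"y":0.155,"az":-0.067},{"x":0.1,"y":0.155,"az":-0.067},{"x":0.1,"y":0.155,"az":-0.067}]' 0.5
python3 -m handwheel '[{"x":0.13,"y":0.197},{"x":0.13,"y":0.197},{"x":0.13,"y":0.197},{"x":0.13,"y":0.197},{"x":0.13,"y":0.197},{"x":0.13,"y":0.197},{"x":0.13,"y":0.197},{"x":0.13,"y":0.197}]'
python3 -m handwheel '[{"z":0},{"z":-0.1},{"z":-0.1},{"z":-0.1},{"z":-0.1},{"z":-0.1},{"z":0},{"z":0}]'
```

```text
invalid input at $[0]: expected keys x, y, z, ax, ay, az
invalid input at $[0]: expected keys x, y, z, ax, ay, az
invalid input at $[0]: expected keys x, y, z, ax, ay, az
```

```bash
python3 -m handwheel '[{"x":0,"y":0,"z":0.2,"ax":0,"ay":0,"az":0},{"x":0,"y":0,"z":0.2,"ax":0,"ay":0,"az":0},{"x":0.1,"y":0.155,"z":0,"ax":0,"ay":0,"az":-0.067},{"x":0.1,"y":0.155,"z":0,"ax":0,"ay":0,"az":-0.067},{"x":0.1,"y":0.155,"z":0,"ax":0,"ay":0,"az":-0.067},{"x":0.1,"y":0.155,"z":0,"ax":0,"ay":0,"az":-0.067},{"x":0.1,"y":0.155,"z":0,"ax":0,"ay":0,"az":-0.067},{"x":0.1,"y":0.155,"z":0,"ax":0,"ay":0,"az":-0.067}]' 0.5
python3 -m handwheel '[{"x":0.13,"y":0.197,"z":0,"ax":0,"ay":0,"az":0},{"x":0.13,"y":0.197,"z":0,"ax":0,"ay":0,"az":0},{"x":0.13,"y":0.197,"z":0,"ax":0,"ay":0,"az":0},{"x":0.13,"y":0.197,"z":0,"ax":0,"ay":0,"az":0},{"x":0.13,"y":0.197,"z":0,"ax":0,"ay":0,"az":0},{"x":0.13,"y":0.197,"z":0,"ax":0,"ay":0,"az":0},{"x":0.13,"y":0.197,"z":0,"ax":0,"ay":0,"az":0},{"x":0.13,"y":0.197,"z":0,"ax":0,"ay":0,"az":0}]'
python3 -m handwheel '[{"x":0,"y":0,"z":0,"ax":0,"ay":0,"az":0},{"x":0,"y":0,"z":-0.1,"ax":0,"ay":0,"az":0},{"x":0,"y":0,"z":-0.1,"ax":0,"ay":0,"az":0},{"x":0,"y":0,"z":-0.1,"ax":0,"ay":0,"az":0},{"x":0,"y":0,"z":-0.1,"ax":0,"ay":0,"az":0},{"x":0,"y":0,"z":0,"ax":0,"ay":0,"az":0},{"x":0,"y":0,"z":0,"ax":0,"ay":0,"az":0},{"x":0,"y":0,"z":0,"ax":0,"ay":0,"az":0}]'
python3 - <<'E'
from h import *
s=arm.read_state();M=R.from_quat(s['ee_rot']).as_matrix();print(s['position'],M.round(3),s['joints'].round(2));shot("wrist","w1")
E
```

```text
clock: 0.9
position: [303.8, -409.9, 310.9]
ee_rot: [0.168, 0.986, 0.0, -0.0]
contact_force: [0.1, -0.1, -0.0]
gripper_width: 64.0
grasp_force: 0.0
clock: 1.7
position: [511.8, -94.4, 311.1]
ee_rot: [0.166, 0.986, 0.0, -0.0]
contact_force: [-0.2, -0.6, 0.2]
gripper_width: 63.9
grasp_force: 0.0
clock: 2.5
position: [512.1, -96.5, 232.6]
ee_rot: [0.166, 0.986, 0.0, 0.001]
contact_force: [0.2, 0.0, -0.5]
gripper_width: 63.9
grasp_force: 0.0
[512.06502534 -96.50943269 232.61613634] [[-0.945  0.328  0.002]
 [ 0.328  0.945 -0.   ]
 [-0.002  0.001 -1.   ]] [ 0.13  0.21 -0.24  0.   -1.12 -2.03]
```

View pics/w1.png

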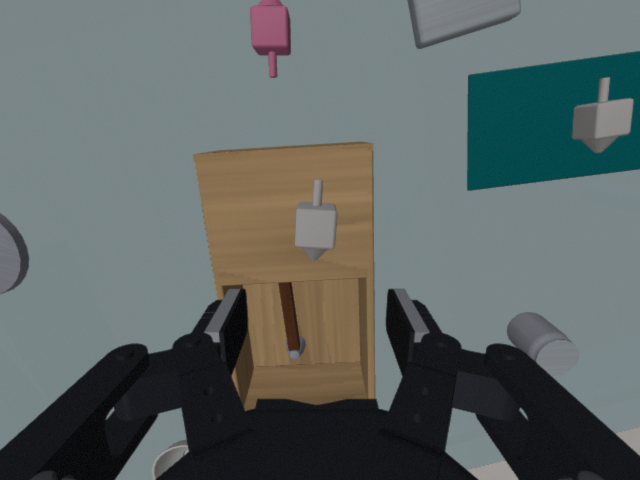

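The wrist view shows dreidel_c's top face centred at (316,226), square to the fingers; the bell is at (295,347) and the mat's near edge runs from (468,75) to (468,190).

```bash
python3 - <<'E'
from h import *
c=cam("wrist");r=lambda u,v,z:ray(c,u,v,z)[:2].round(1)
print("top",r(316,226,114),"edge dirs",r(337,205,114),r(335,248,114),r(297,203,114),r(295,246,114),"stem",r(318,181,97),"nose",r(314,262,97))
print("deck edge",r(219,279,80),r(372,276,80),"near",r(195,154,80),r(372,143,80))
print("mat",r(468,75,4),r(468,190,4),"handle",r(285,283,29),r(295,335,29),"bell top",r(295,345,32))
E
```

```text
top [507.5 -95.8] edge dirs [496.6 -74.2] [530.7 -87.1] [ 484.6 -103.9] [ 518.1 -117.9] stem [475.8 -83. ] nose [ 543.  -110.1]
deck edge [ 535.7 -205.2] [581.5 -64.2] near [ 421.1 -176.4] [462.6 -29.4]
mat [436.6  92.4] [552.6  69. ] handle [ 581.6 -159.1] [ 649.6 -172.1] bell top [ 660.8 -176. ]
```

```bash
python3 -m handwheel '[{"x":-0.01,"y":0,"z":-0.12,"ax":0,"ay":0,"az":0},{"x":0,"y":0,"z":-0.12,"ax":0,"ay":0,"az":0},{"x":0,"y":0,"z":-0.12,"ax":0,"ay":0,"az":0},{"x":0,"y":0,"z":-0.12,"ax":0,"ay":0,"az":0},{"x":0,"y":0,"z":-0.12,"ax":0,"ay":0,"az":0},{"x":0,"y":0,"z":-0.12,"ax":0,"ay":0,"az":0},{"x":0,"y":0,"z":0,"ax":0,"ay":0,"az":0},{"x":0,"y":0,"z":0,"ax":0,"ay":0,"az":0}]'
python3 -m handwheel '[{"x":0,"y":0,"z":0,"ax":0,"ay":0,"az":0},{"x":0,"y":0,"z":0,"ax":0,"ay":0,"az":0},{"x":0,"y":0,"z":0,"ax":0,"ay":0,"az":0},{"x":0,"y":0,"z":0,"ax":0,"ay":0,"az":0},{"x":0,"y":0,"z":0,"ax":0,"ay":0,"az":0},{"x":0,"y":0,"z":0,"ax":0,"ay":0,"az":0},{"x":0,"y":0,"z":0,"ax":0,"ay":0,"az":0},{"x":0,"y":0,"z":0,"ax":0,"ay":0,"az":0}]' -1
```

```text
clock: 3.35
position: [510.3, -96.3, 88.2]
ee_rot: [0.166, 0.986, -0.0, 0.001]
contact_force: [0.6, -1.0, 0.9]
gripper_width: 64.2
grasp_force: 0.0
clock: 4.15
position: [510.8, -96.3, 89.2]
ee_rot: [0.166, 0.986, 0.0, 0.002]
contact_force: [-0.0, 0.7, 6.9]
gripper_width: 33.2
grasp_force: 59.3
```

```bash
python3 -m handwheel '[{"x":0,"y":0,"z":0.15,"ax":0,"ay":0,"az":0},{"x":0,"y":0,"z":0.15,"ax":0,"ay":0,"az":0},{"x":-0.004,"y":0.19,"z":0,"ax":0,"ay":0,"az":0.0143},{"x":-0.004,"y":0.19,"z":0,"ax":0,"ay":0,"az":0.0143},{"x":-0.004,"y":0.19,"z":0,"ax":0,"ay":0,"az":0.0143},{"x":-0.004,"y":0.19,"z":0,"ax":0,"ay":0,"az":0.0143},{"x":-0.004,"y":0.19,"z":0,"ax":0,"ay":0,"az":0.0143},{"x":-0.004,"y":0.19,"z":0,"ax":0,"ay":0,"az":0.0143}]'
python3 -m handwheel '[{"x":0,"y":0,"z":-0.14,"ax":0,"ay":0,"az":0},{"x":0,"y":0,"z":-0.14,"ax":0,"ay":0,"az":0},{"x":0,"y":0,"z":-0.14,"ax":0,"ay":0,"az":0},{"x":0,"y":0,"z":-0.14,"ax":0,"ay":0,"az":0},{"x":0,"y":0,"z":0,"ax":0,"ay":0,"az":0},{"x":0,"y":0,"z":0,"ax":0,"ay":0,"az":0},{"x":0,"y":0,"z":0,"ax":0,"ay":0,"az":0},{"x":0,"y":0,"z":0,"ax":0,"ay":0,"az":0}]'
python3 - <<'E'
from h import *
s=arm.read_state();M=R.from_quat(s['ee_rot']).as_matrix();print(s['position'],M.round(3),s['joints'].round(2));shot("wrist","w2")
E
```

```text
clock: 4.95
position: [504.2, 133.3, 147.7]
ee_rot: [0.099, 0.995, 0.0, 0.0]
contact_force: [0.9, -0.9, -0.9]
gripper_width: 33.2
grasp_force: 58.9
clock: 5.75
position: [505.6, 132.3, 37.0]
ee_rot: [0.099, 0.995, 0.001, 0.001]
contact_force: [-0.4, -0.3, -0.9]
gripper_width: 33.4
grasp_force: 58.8
[505.6350995  132.29100415  36.99644456] [[-0.98   0.197  0.003]
 [ 0.197  0.98   0.002]
 [-0.003  0.002 -1.   ]] [ 0.57  0.44 -0.48  0.   -0.64 -2.34]
```

View pics/w2.png

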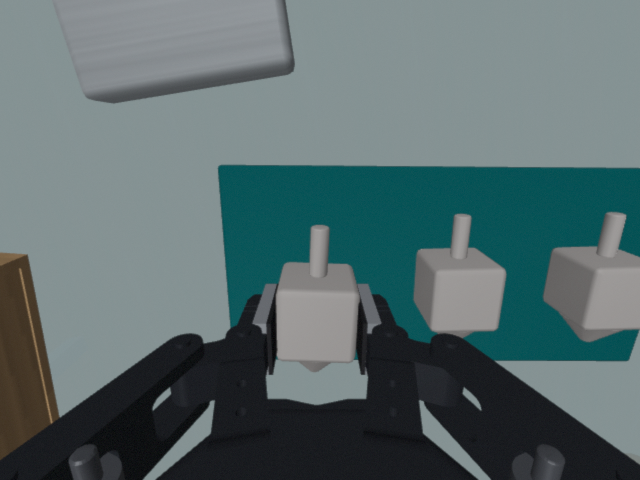

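The wrist view shows dreidel_c at (318,312) square to the mat and in line with the neighbours at (460,290) and (600,285), so I lower and release it.

```bash
python3 -m handwheel '[{"x":0,"y":0,"z":-0.04,"ax":0,"ay":0,"az":0},{"x":0,"y":0,"z":-0.04,"ax":0,"ay":0,"az":0},{"x":0,"y":0,"z":-0.035,"ax":0,"ay":0,"az":0},{"x":0,"y":0,"z":0,"ax":0,"ay":0,"az":0},{"x":0,"y":0,"z":0,"ax":0,"ay":0,"az":0},{"x":0,"y":0,"z":0,"ax":0,"ay":0,"az":0},{"x":0,"y":0,"z":0,"ax":0,"ay":0,"az":0},{"x":0,"y":0,"z":0,"ax":0,"ay":0,"az":0}]'
python3 -m handwheel '[{"x":0,"y":0,"z":0,"ax":0,"ay":0,"az":0},{"x":0,"y":0,"z":0,"ax":0,"ay":0,"az":0},{"x":0,"y":0,"z":0,"ax":0,"ay":0,"az":0},{"x":0,"y":0,"z":0,"ax":0,"ay":0,"az":0},{"x":0,"y":0,"z":0,"ax":0,"ay":0,"az":0},{"x":0,"y":0,"z":0,"ax":0,"ay":0,"az":0},{"x":0,"y":0,"z":0,"ax":0,"ay":0,"az":0},{"x":0,"y":0,"z":0,"ax":0,"ay":0,"az":0}]' 0.1
python3 -m handwheel '[{"x":0,"y":0,"z":0.05,"ax":0,"ay":0,"az":0},{"x":0,"y":0,"z":0.1,"ax":0,"ay":0,"az":0},{"x":0,"y":0,"z":0.2,"ax":0,"ay":0,"az":0},{"x":0,"y":0,"z":0.2,"ax":0,"ay":0,"az":0},{"x":0,"y":0,"z":0.2,"ax":0,"ay":0,"az":0},{"x":0,"y":0,"z":0.2,"ax":0,"ay":0,"az":0},{"x":0,"y":0,"z":0,"ax":0,"ay":0,"az":0},{"x":0,"y":0,"z":0,"ax":0,"ay":0,"az":0}]'
python3 - <<'E'
from h import *
c,im=shot("top","top1");hsv=cv2.cvtColor(im,cv2.COLOR_BGR2HSV)
shot("wrist","w3");s=arm.read_state();print(s['position'],s['joints'].round(2))
E
```

```text
clock: 6.6
position: [504.9, 131.4, 12.6]
ee_rot: [0.099, 0.995, -0.0, 0.0]
contact_force: [-0.6, -1.3, 6.5]
gripper_width: 32.8
grasp_force: 59.5
clock: 7.4
position: [504.6, 131.8, 12.3]
ee_rot: [0.099, 0.995, 0.0, 0.0]
contact_force: [-0.7, 0.7, 0.2]
gripper_width: 47.0
grasp_force: 0.0
clock: 8.2
position: [504.7, 131.9, 204.1]
ee_rot: [0.099, 0.995, 0.001, 0.001]
contact_force: [0.2, -0.3, -1.3]
gripper_width: 47.0
grasp_force: 0.0
[503.79618383 131.3741089  201.708529  ] [ 0.57  0.23 -0.29 -0.   -1.05 -2.34]
```

View pics/w3.png

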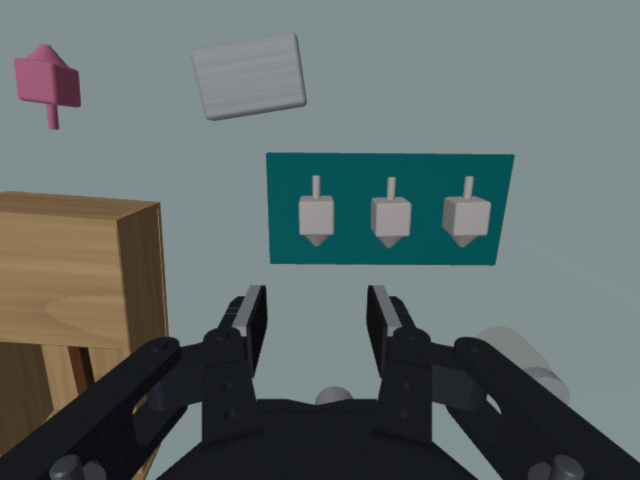

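The three dreidels make a neat row at (316,215), (390,215) and (467,215), with dreidel_c released. Next is the snuffer.

```bash
python3 -m handwheel '[{"x":0.09,"y":-0.214,"z":0,"ax":0,"ay":0,"az":0},{"x":0.09,"y":-0.214,"z":0,"ax":0,"ay":0,"az":0},{"x":0.09,"y":-0.214,"z":0,"ax":0,"ay":0,"az":0},{"x":0.09,"y":-0.214,"z":0,"ax":0,"ay":0,"az":0},{"x":0.09,"y":-0.214,"z":0,"ax":0,"ay":0,"az":0},{"x":0.09,"y":-0.214,"z":0,"ax":0,"ay":0,"az":0},{"x":0.09,"y":-0.214,"z":0,"ax":0,"ay":0,"az":0},{"x":0,"y":0,"z":0,"ax":0,"ay":0,"az":0}]'
python3 -m handwheel '[{"x":0,"y":0,"z":-0.03,"ax":0,"ay":0,"az":0},{"x":0,"y":0,"z":0,"ax":0,"ay":0,"az":0},{"x":0,"y":0,"z":0,"ax":0,"ay":0,"az":0},{"x":0,"y":0,"z":0,"ax":0,"ay":0,"az":0},{"x":0,"y":0,"z":0,"ax":0,"ay":0,"az":0},{"x":0,"y":0,"z":0,"ax":0,"ay":0,"az":0},{"x":0,"y":0,"z":0,"ax":0,"ay":0,"az":0},{"x":0,"y":0,"z":0,"ax":0,"ay":0,"az":0}]'
python3 - <<'E'
from h import *
s=arm.read_state();c,im=shot("wrist","w4");print(s['position'],s['joints'].round(2));M=R.from_quat(s['ee_rot']).as_matrix();print(M.round(3),M.T@(c[1]-s['position']))
E
```

```text
clock: 9.1
position: [630.9, -172.7, 199.1]
ee_rot: [0.102, 0.995, -0.001, -0.002]
contact_force: [-0.4, 0.7, -1.4]
gripper_width: 46.9
grasp_force: 0.0
clock: 9.9
position: [630.6, -167.8, 196.5]
ee_rot: [0.099, 0.995, 0.0, 0.0]
contact_force: [-0.7, 0.1, 0.9]
gripper_width: 47.2
grasp_force: 0.0
[ 630.59965895 -167.76205543  196.47428972] [-0.01  0.46  0.03 -0.   -1.15 -1.76]
[[-0.98   0.197  0.   ]
 [ 0.197  0.98   0.   ]
 [-0.     0.    -1.   ]] [  75.83122982   -0.41219389 -142.58286612]
```

View pics/w4.png

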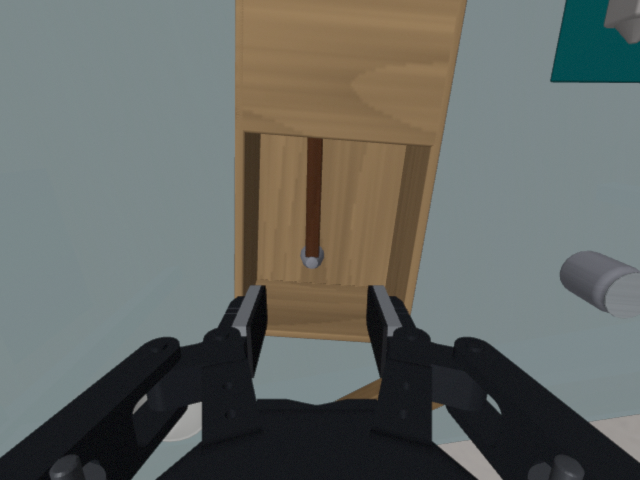

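The handle runs in the wrist view from (315,138) to (313,250), in line with the fingers; the bell is at about (312,260).

```bash
python3 - <<'E'
from h import *
c=cam("wrist");s=arm.read_state();p=s['position'];r=lambda u,v,z:ray(c,u,v,z)[:2]
M=R.from_quat(s['ee_rot']).as_matrix();h=-M[:2,0];n=M[:2,1]
for nm,u,v,z in(("h1",315,140,29),("h2",313,240,29),("belltop",312,262,32),("rim",312,257,6),("rimL",301,255,6),("rimR",324,255,6),("deck edge",340,138,80)):
    q=r(u,v,z);print(nm,q.round(1),"along",round((q-p[:2])@h,1),"across(tool y)",round((q-p[:2])@n,1))
E
```

```text
h1 [ 560.3 -155.5] along -71.4 across(tool y) -1.8
h2 [ 652.1 -176.2] along 22.7 across(tool y) -4.0
belltop [ 673.3 -181.6] along 44.6 across(tool y) -5.0
rim [ 677.7 -182.8] along 49.1 across(tool y) -5.4
rimL [ 673.1 -193.9] along 46.8 across(tool y) -17.1
rimR [ 678.  -169.8] along 46.8 across(tool y) 7.5
deck edge [ 561.9 -136.5] along -73.5 across(tool y) 17.2
```

```bash
python3 -m handwheel '[{"x":-0.003,"y":-0.017,"z":-0.05,"ax":0,"ay":0,"az":-0.013},{"x":0,"y":0,"z":-0.12,"ax":0,"ay":0,"az":0},{"x":0,"y":0,"z":-0.12,"ax":0,"ay":0,"az":0},{"x":0,"y":0,"z":-0.12,"ax":0,"ay":0,"az":0},{"x":0,"y":0,"z":-0.12,"ax":0,"ay":0,"az":0},{"x":0,"y":0,"z":-0.12,"ax":0,"ay":0,"az":0},{"x":0,"y":0,"z":-0.12,"ax":0,"ay":0,"az":0},{"x":0,"y":0,"z":0,"ax":0,"ay":0,"az":0}]' -0.15
python3 -m handwheel '[{"x":0,"y":0,"z":-0.05,"ax":0,"ay":0,"az":0},{"x":0,"y":0,"z":-0.05,"ax":0,"ay":0,"az":0},{"x":0,"y":0,"z":-0.02,"ax":0,"ay":0,"az":0},{"x":0,"y":0,"z":0,"ax":0,"ay":0,"az":0},{"x":0,"y":0,"z":0,"ax":0,"ay":0,"az":0},{"x":0,"y":0,"z":0,"ax":0,"ay":0,"az":0},{"x":0,"y":0,"z":0,"ax":0,"ay":0,"az":0},{"x":0,"y":0,"z":0,"ax":0,"ay":0,"az":0}]'
```

```text
clock: 10.75
position: [626.7, -171.2, 37.7]
ee_rot: [0.11, 0.994, 0.0, -0.005]
contact_force: [0.3, 0.6, 0.1]
gripper_width: 36.3
grasp_force: 0.0
clock: 11.55
position: [630.2, -171.3, 18.7]
ee_rot: [0.109, 0.994, 0.0, 0.0]
contact_force: [0.7, 0.2, 0.0]
gripper_width: 36.4
grasp_force: 0.0
```

```bash
python3 -m handwheel '[{"x":0,"y":0,"z":-0.038,"ax":0,"ay":0,"az":0},{"x":0,"y":0,"z":0,"ax":0,"ay":0,"az":0},{"x":0,"y":0,"z":0,"ax":0,"ay":0,"az":0},{"x":0,"y":0,"z":0,"ax":0,"ay":0,"az":0},{"x":0,"y":0,"z":0,"ax":0,"ay":0,"az":0},{"x":0,"y":0,"z":0,"ax":0,"ay":0,"az":0},{"x":0,"y":0,"z":0,"ax":0,"ay":0,"az":0},{"x":0,"y":0,"z":0,"ax":0,"ay":0,"az":0}]'
python3 -m handwheel '[{"x":0,"y":0,"z":0,"ax":0,"ay":0,"az":0},{"x":0,"y":0,"z":0,"ax":0,"ay":0,"az":0},{"x":0,"y":0,"z":0,"ax":0,"ay":0,"az":0},{"x":0,"y":0,"z":0,"ax":0,"ay":0,"az":0},{"x":0,"y":0,"z":0,"ax":0,"ay":0,"az":0},{"x":0,"y":0,"z":0,"ax":0,"ay":0,"az":0},{"x":0,"y":0,"z":0,"ax":0,"ay":0,"az":0},{"x":0,"y":0,"z":0,"ax":0,"ay":0,"az":0}]' -1
python3 - <<'E'
from h import *
s=arm.read_state();p=s['position'];print(p,s['joints'].round(2));M=R.from_quat(s['ee_rot']).as_matrix()
# plan: handle frame h (along to bell), grasp s=170 from pommel, TCP offset fixed in tool frame
h=-M[:,0];h[2]=0;h/=np.linalg.norm(h);up=np.array([0,0,1.]);ax=np.cross(h,up);print("tilt axis (bell up)",ax)
P0=p*1.;P0[2]=22;P0-=170*h
off=R.from_matrix(M).inv().apply(p-P0)
prev=p
for x,th,z in((0,10,1),(0,20,2),(48,35,3),(125,35,5),(125,35,155)):
    t=R.from_rotvec(ax*np.radians(th))*R.from_matrix(M);q=P0+x*h+up*z+t.apply(off);print(x,th,z,q.round(1),"d/200",((q-prev)/200).round(3));prev=q
print("10deg in units",(ax*10/90).round(4))
E
```

```text
clock: 12.35
position: [630.9, -169.7, 10.1]
ee_rot: [0.109, 0.994, 0.001, 0.001]
contact_force: [2.7, 5.1, -0.4]
gripper_width: 36.6
grasp_force: 0.0
clock: 13.15
position: [629.8, -171.3, 10.6]
ee_rot: [0.109, 0.994, -0.0, -0.0]
contact_force: [-0.3, 0.3, -0.4]
gripper_width: 12.6
grasp_force: 60.1
[ 629.8400182  -171.34122429   10.61805016] [-0.02  0.65 -0.16  0.   -0.77 -1.77]
tilt axis (bell up) [-0.21763063 -0.9760312   0.        ]
0 10 1 [ 629.2 -171.2   41.3] d/200 [-0.003  0.001  0.153]
0 20 2 [ 623.6 -170.    71.4] d/200 [-0.028  0.006  0.151]
48 35 3 [ 653.1 -176.5  113.2] d/200 [ 0.147 -0.033  0.209]
125 35 5 [ 728.2 -193.3  115.2] d/200 [ 0.376 -0.084  0.01 ]
125 35 155 [ 728.2 -193.3  265.2] d/200 [0.   0.   0.75]
10deg in units [-0.0242 -0.1084  0.    ]
```

```bash
python3 -m handwheel '[{"x":0,"y":0,"z":0.041,"ax":-0.006,"ay":-0.027,"az":0},{"x":0,"y":0,"z":0.039,"ax":-0.006,"ay":-0.027,"az":0},{"x":-0.001,"y":0,"z":0.038,"ax":-0.006,"ay":-0.027,"az":0},{"x":-0.002,"y":0,"z":0.038,"ax":-0.006,"ay":-0.027,"az":0},{"x":-0.005,"y":0.001,"z":0.038,"ax":-0.006,"ay":-0.027,"az":0},{"x":-0.006,"y":0.001,"z":0.038,"ax":-0.006,"ay":-0.027,"az":0},{"x":-0.008,"y":0.002,"z":0.038,"ax":-0.006,"ay":-0.027,"az":0},{"x":-0.009,"y":0.002,"z":0.037,"ax":-0.006,"ay":-0.027,"az":0}]'
python3 - <<'E'
from h import *
s=arm.read_state();print(s['position'],R.from_quat(s['ee_rot']).as_matrix().round(3),s['joints'].round(2));shot("scene","s2")
im=cv2.imread('pics/s2.png')[180:380,200:460];cv2.imwrite('pics/s2c.png',cv2.convertScaleAbs(cv2.resize(im,None,fx=3,fy=3,interpolation=2),alpha=1.5))
E
```

```text
clock: 13.95
position: [624.1, -169.8, 72.8]
ee_rot: [0.108, 0.979, -0.019, 0.173]
contact_force: [1.0, -0.3, -1.3]
gripper_width: 12.5
grasp_force: 60.1
[ 624.08396637 -169.79475204   72.79769632] [[-0.917  0.217  0.335]
 [ 0.205  0.976 -0.074]
 [-0.343  0.001 -0.939]] [ 0.01  0.44 -0.51  0.28 -0.29 -2.05]
```

View pics/s2c.png

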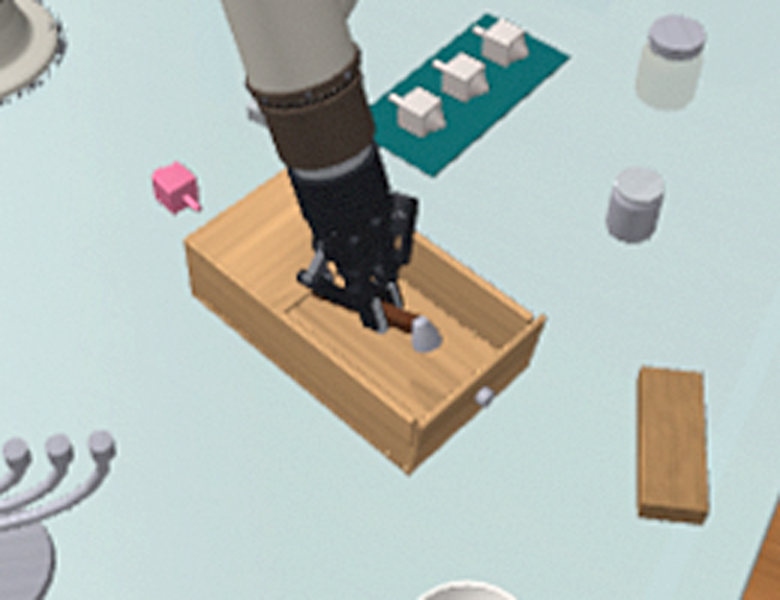

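The crop shows the handle held just behind the bell at (425,332), with the bell end tipped up. Joint 5 is near its limit, so I keep 20° of tilt and draw the snuffer out forward and slightly up.

```bash
python3 -m handwheel '[{"x":0.05,"y":-0.011,"z":0.022,"ax":0,"ay":0,"az":0},{"x":0.05,"y":-0.011,"z":0.022,"ax":0,"ay":0,"az":0},{"x":0.05,"y":-0.011,"z":0.022,"ax":0,"ay":0,"az":0},{"x":0.037,"y":-0.008,"z":0.015,"ax":0,"ay":0,"az":0},{"x":0.037,"y":-0.008,"z":0.015,"ax":0,"ay":0,"az":0},{"x":0,"y":0,"z":0,"ax":0,"ay":0,"az":0},{"x":0,"y":0,"z":0,"ax":0,"ay":0,"az":0},{"x":0,"y":0,"z":0,"ax":0,"ay":0,"az":0}]'
python3 -c "
from h import *
s=arm.read_state();print(s['joints'].round(2),R.from_quat(s['ee_rot']).as_matrix().round(3)[2],s['wrist_torque'])"
```

```text
clock: 14.8
position: [667.8, -179.9, 90.8]
ee_rot: [0.108, 0.979, -0.019, 0.171]
contact_force: [-0.6, 0.4, -0.8]
gripper_width: 12.3
grasp_force: 60.1
[-0.    0.48 -0.34  0.18 -0.41 -1.95] [-0.339  0.    -0.941] [ 0.14792807  0.71274142 -0.09639067]
```

```bash
python3 -m handwheel '[{"x":0.057,"y":-0.0127,"z":0.01,"ax":0,"ay":0,"az":0},{"x":0.057,"y":-0.0127,"z":0.01,"ax":0,"ay":0,"az":0},{"x":0.057,"y":-0.0127,"z":0.01,"ax":0,"ay":0,"az":0},{"x":0.057,"y":-0.0127,"z":0.007,"ax":0,"ay":0,"az":0},{"x":0.057,"y":-0.0127,"z":0.007,"ax":0,"ay":0,"az":0},{"x":0.057,"y":-0.0127,"z":0.007,"ax":0,"ay":0,"az":0},{"x":0.057,"y":-0.0127,"z":0.007,"ax":0,"ay":0,"az":0},{"x":0,"y":0,"z":0,"ax":0,"ay":0,"az":0}]'
python3 - <<'E'
from h import *
s=arm.read_state();print(s['joints'].round(2),s['wrist_torque'],s['contact_force']);shot("scene","s3")
im=cv2.imread('pics/s3.png')[180:380,200:460];cv2.imwrite('pics/s3c.png',cv2.convertScaleAbs(cv2.resize(im,None,fx=3,fy=3,interpolation=2),alpha=1.5))
E
```

```text
clock: 15.6
position: [749.2, -197.8, 102.7]
ee_rot: [0.108, 0.979, -0.019, 0.172]
contact_force: [-0.2, 0.3, -1.2]
gripper_width: 12.6
grasp_force: 60.1
[-0.03  0.59 -0.09  0.12 -0.56 -1.86] [ 0.14156519  0.79033735 -0.03963611] [-0.17327885  0.27766791 -1.22475144]
```

View pics/s3c.png

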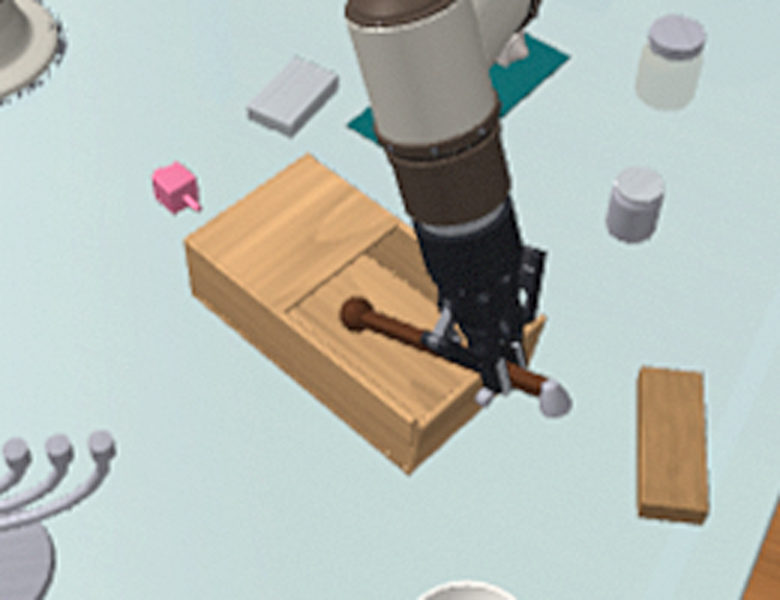

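The crop shows the pommel at (355,313), clear of the deck edge, with the bell past the far panel, so I lift straight up.

```bash
python3 -m handwheel '[{"x":0,"y":0,"z":0.08,"ax":0,"ay":0,"az":0},{"x":0,"y":0,"z":0.1,"ax":0,"ay":0,"az":0},{"x":0,"y":0,"z":0.1,"ax":0,"ay":0,"az":0},{"x":0,"y":0,"z":0.1,"ax":0,"ay":0,"az":0},{"x":0,"y":0,"z":0.1,"ax":0,"ay":0,"az":0},{"x":0,"y":0,"z":0.08,"ax":0,"ay":0,"az":0},{"x":0,"y":0,"z":0.04,"ax":0,"ay":0,"az":0},{"x":0,"y":0,"z":0,"ax":0,"ay":0,"az":0}]'
python3 -m handwheel '[{"x":0,"y":0,"z":0,"ax":0,"ay":0,"az":0},{"x":0,"y":0,"z":0,"ax":0,"ay":0,"az":0},{"x":0,"y":0,"z":0,"ax":0,"ay":0,"az":0},{"x":0,"y":0,"z":0,"ax":0,"ay":0,"az":0},{"x":0,"y":0,"z":0,"ax":0,"ay":0,"az":0},{"x":0,"y":0,"z":0,"ax":0,"ay":0,"az":0},{"x":0,"y":0,"z":0,"ax":0,"ay":0,"az":0},{"x":0,"y":0,"z":0,"ax":0,"ay":0,"az":0}]'
python3 -c "
from h import *
shot('scene','s4')"
```

```text
clock: 16.45
position: [748.3, -197.6, 224.3]
ee_rot: [0.108, 0.979, -0.019, 0.173]
contact_force: [0.1, -0.2, -0.4]
gripper_width: 12.5
grasp_force: 60.1
clock: 17.25
position: [748.4, -197.7, 222.9]
ee_rot: [0.108, 0.979, -0.019, 0.172]
contact_force: [0.3, 0.7, -0.6]
gripper_width: 12.4
grasp_force: 60.1
```

View pics/s4.png

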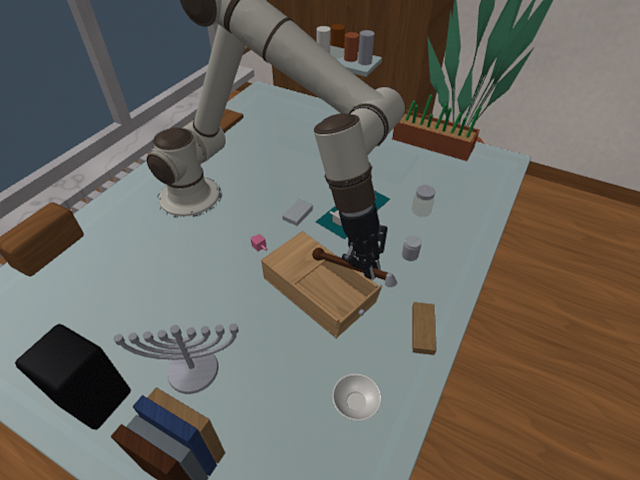

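The snuffer is held free in the air, with its pommel at (318,254) at a height of about 175 mm and its bell at (391,280), well above the bin. The other things look unmoved.

```bash
python3 -c "
from bench import arm
print(arm.job_done())"
```

```text
the job is handed in; nothing more can be done
None
```

The job is handed in: dreidel_c lies released in the free place of the row, and the gripper holds the snuffer still, all of it well above the bin; no verdict came back.

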